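# Back the satellite loader's ratchet off by one notch

### The job

The small satellite has been wound one notch too far into its deployer box. With a fingertip, gently tip the red ball of the pawl over, away from the ratchet wheel, so that the pawl lifts out of the teeth and stays up; then push the star handle backward by exactly one notch (its top moves towards the blue pawl post), and tip the red ball back so that the pawl drops fully into the next notch. Only push with the fingers: grip nothing, and leave the loose tools and parts on the bench where they are.

Things in the scene. Friction and masses are not known exactly. Their poses are not given: they have to be found in the camera images.
- loader: Satellite loader fixed to the bench: aluminium block 215 x 250 x 30 mm, deployer box on it, ratchet wheel on its far side. Origin: on the bench straight below the wheel's centre; x runs along the axle from the box towards the star handle (roughly away from the robot), y from the wheel to the blue pawl posts, z up. Place and yaw vary. All (x, y, z) below are mm in this frame.
- box_top (a point): Middle of the deployer box's top, (-96, 0, 168). The box spans x -168 to -24, y -60 to 60. The satellite (black 100 mm cube, top at z 153) sticks out of it towards -y, to about y = -115, and moves out 8 mm a notch. Two blue pawl posts, 22 mm wide in y, top at z 173, stand at y = 83, x = -20 and x = 8.
- axle (a point): Centre of the ratchet wheel, (0, 0, 105). Steel wheel of tip radius 55 with 12 teeth (a notch is 30 degrees = 0.524 rad), x -10 to 2. The star handle turns with it in the plane x = 55: 6 steel spokes 10 mm thick, 60 degrees apart, each ending in a black ball of radius 9 mm centred 80 mm from the axle; black hub of radius 20. Nothing fixed stands above or between the spokes.
- spoke_top (a point): Centre of the black ball on the star handle's uppermost spoke, 80 mm from the axle. At wheel value 0 this spoke leans 15 degrees from upright towards -y; one notch backward brings it 15 degrees past upright towards +y. To turn the wheel backward, push this spoke or ball from its -y side towards +y.
- wheel (a joint): Angle of wheel and star handle, rad. Starts within 0.05 of 0 (pawl's nose mid-notch); grows backward (top towards the pawl posts, +y); one notch back is 0.524. With the pawl down it turns about 0.08 backward, then is blocked; forward the pawl rides up the teeth, so it is not. Takes about 2 N at a spoke's end (friction 0.12 N m) and stays where it is left.
- pawl_pivot (a point): Point on the pawl's hinge axis, (0, 80, 173); the axis is parallel to x. From it a brass arm (9 mm thick, x -9 to 1) reaches 80 mm towards -y to a nose, 5 mm wide, that drops into a notch at the top of the wheel. The arm swings up when the ball is tipped over.
- pawl_ball (a point): Centre of the red ball (radius 13 mm) on the pawl's steel stem, 70 mm from the hinge axis, at x = -36: beside the brass arm, above the box's edge. Pawl down: at (-36, 61, 240), 19 mm to the -y side of the pivot. Pawl up: at (-36, 108, 237), 28 mm to its +y side.
- pawl (a joint): Pawl angle, rad: 0 fully down in a notch, 0.7 fully up at its stop; grows as the ball is pushed towards +y. Over-centre: its weight (about 1 N to push over) makes it fall fully up beyond about 0.4 and down short of about 0.33. It goes fully down only if a notch lies below the nose.
- standoff: Loose brass standoff, 20 mm across, 55 mm tall, standing on the bench near the star handle; origin at the centre of its underside.
- collar: Loose steel ring, 32 mm outside, 14 mm tall, lying on the base block; origin at the centre of its underside.
- driver: Loose screwdriver with a blue handle lying on the bench; origin on its underside.
- spanner: Loose steel wrench, 150 mm long, lying on the bench; origin on its underside.
- screw_bin: Loose small blue open bin, 80 x 70 x 35 mm; origin at the centre of its underside.
- bottle: Loose white bottle with blue cap, 56 mm across, 140 mm tall; origin at the centre of its underside.
- jar: Loose clear jar with white lid, 50 mm across, 60 mm tall; origin at the centre of its underside.

How it is judged:
On the way, in this order (a step that is already met when the one before it is completed fails the run):
1. the pawl is lifted right up (over 0.5 rad) with the wheel still in its first notch (value of joint pawl above 0.5 rad and value of joint wheel between -0.2 and 0.2 rad), for 0.2 s.
2. with the pawl up, the wheel is turned back by one notch (0.35 to 0.63 rad) and comes to rest (value of joint pawl above 0.5 rad and value of joint wheel between 0.35 and 0.63 rad and velocity of joint wheel between -0.1 and 0.1 rad/s), for 0.2 s.
3. the pawl is dropped fully into the next notch (below 0.06 rad) (value of joint pawl below 0.06 rad and value of joint wheel between 0.35 and 0.63 rad), for 0.2 s.
At the end, for the whole second after the job is handed in: The pawl is fully down (below 0.06 rad) in the next notch, the wheel rests one notch back (0.35 to 0.63 rad), and the seven loose bystanders are within 15 mm of where they stood (all of step 3 and velocity of joint wheel between -0.1 and 0.1 rad/s and distance of each of standoff, collar, driver, spanner, screw_bin, bottle, jar from where it was at the start of the episode below 0.015 m); the robot touches nothing.
It fails at once if the wheel is turned back well beyond one notch (over 0.85 rad) (value of joint wheel above 0.85 rad).
It fails at once if the wheel is turned forward out of its notch (below -0.3 rad) (value of joint wheel below -0.3 rad).
It fails at once if the star handle or the pawl is gripped or forced (more than 30 N from the fingers) (contact force between the fingers and wheel above 30 N or contact force between the fingers and pawl above 30 N).
It fails at once if a loose bystander is moved by more than 20 mm, lifted or carried (distance of any of standoff, collar, driver, spanner, screw_bin, bottle, jar from where it was at the start of the episode above 0.02 m).
It also fails if it takes over 51 s, if anything falls off the work surface, if the arm or the gripper's body presses on something with over 40 N, if the wrist force passes 120 N, or if a joint passes its speed limit or range.

### The arm

A 7-joint arm with a two-finger parallel gripper is mounted at the origin on the work surface. World frame = base frame: x ahead of the robot, y to its left, z up, the work surface at z = 0. Lengths are in m, angles in rad, forces in N, time in s.
With the tool pointing down it reaches from about 0.4 to 0.9 m from the base axis. Payload 5.6 kg.
Tool frame: the origin (TCP) lies between the finger pads; the fingertips stand 25 mm ahead of it and the grasp point (between the pads) lies 6 mm ahead of it; y points along the fingers, x is the direction in which the jaws open and shut, and the axes are right-handed (so a half turn about y gives the same grasp; the last joint's range is limited). The gripper opens to 92 mm and grips with 3 to 60 N. Pads are 20 mm wide; open, the fingers measure 128 mm over their backs; the gripper's body (75 mm by 189 mm) begins 69 mm behind the grasp point.
Start: joints at [-1.252, 0.468, -0.012, 1.603, 0.006, 1.071, -0.056], TCP at [0.23, 0.608, 0.24] pointing down, gripper open.
Joint ranges: [-2.53, 2.53], [-0.31, 2.02], [-1.57, 1.55], [0.28, 2.44], [-1.29, 4.43], [0.15, 1.84], [-2.92, 2.92]. Speed limits (rad/s): [2.57, 2.57, 3.14, 3.14, 3.14, 3.14, 3.14].

### API

Orientations are given as a unit quaternion [x, y, z, w].
In Python, from station import arm gives the robot as it stands.
- The arm moves only by the tool send_rows, never from a script. Its argument "rows" is a list of rows, each an object of numbers: "x", "y", "z": the shift along the tool's x, y, z in mm; "ax", "ay", "az": the turn, a rotation vector about the tool's x, y, z in degrees; "grip": the closure, from -1 (fully open) to 1 (shut). A call has 1 to 10 rows; each row shifts and turns the commanded pose from where the row before left it, along the tool's axes as they then stand; what a row does not reach is not made up. A row lasts 1/8 s, in which the tool goes at most 62.5 mm and 10.7 degrees, less where a joint would pass 70% of its speed; a pose out of reach is approached as far as the arm can. A call is refused whole if a number of a shift passes 62.5 or a number of a turn 10.7, either way. A call with a gripper value outside its range is refused whole. The fingers move at their own pace and stop on an object; the grip force is fixed at half the most. Time passes only in rows, so rows that do not move let the fingers close. It gives the time, the measured TCP pose, the force and the opening at its end, in the units of the state.
- arm.state(): the state, without advancing time (a new reading comes with each control period).
- arm.get_image(name): name is "side" or "top" or "wrist"; returns (picture, depth): 400x640x3 uint8, red, green, blue; 400x640 float32, m along the optical axis (not along the pixel's ray), 0 where there is no reading.
- arm.get_calibration(name): a dict with "vfov" (degrees; the focal length in pixels is half the picture's height over the tangent of half this angle, whatever the lens; pixels are square), "cx", "cy" (the principal point, pixels), "dist_coeffs" ([k1, k2, p1, p2, k3] as OpenCV has them; the pictures are not rectified), "position" and "attitude" of the camera in the world; the wrist camera has in their place "mount" (4x4, takes a point from camera to tool coordinates, whose origin is the TCP and whose axes are the tool frame's). Camera axes: x right, y down, z forward; pixel columns grow to the right and rows downward; lengths in m; the calibration is good to about 2 mm. A picture is of the moment at which its call begins: read the wrist's pose just before it. get_calibration takes no time and is no camera call.
- arm.finish_job(): hands the job in, once; it reports no verdict.
Trained networks look in the newest picture that a camera, given by its name, has taken for a name from the list of things; names that differ only in an ending like _2 or _b are one class to them, and where a whole thing is asked for, a point or a joint stands for the part that bears it (a point fixed in the world has none). Each returns a list of dicts, best first, with "score" (0 to 1); they miss things now and then, are a little off and sometimes report something else, mostly with a low value. They report only what shows in the picture. A call takes as long as a camera call.
- arm.find_in(camera, label): "location" ([x, y, z] in m, in the coordinates of the camera as it stood for that picture, good to about 4 mm: the middle of the surface that is visible of it).
- arm.masks_of(camera, label): "mask" (400x640 bool, what is visible of it).
The state is a dict: "clock": time; "q": joint angles; "qd": joint speeds; "tau": joint torques, N m; "ee_pos": TCP position; "eef_rot": TCP orientation; "ft_force": force on the tool from outside, world axes, zero at the start; "wrist_torque": the same for the moment, N m; "grip_width": finger opening in m.
Only numpy, scipy, OpenCV 4.12 (cv2) and the standard library are available. Lean on these libraries where they do the work, as an engineer would, in place of code of your own. Each camera call takes 0.05 s, during which the arm holds its last target.

## Working session

There is one attempt and no reset: what is moved stays moved. The work goes in short steps, Python scripts to look and compute and a tool call to move; the robot and the scene stay as the last step left them, time stands still between calls to the robot, and variables do not carry over. Pictures are saved under pics/ and viewed, and the job is handed in when it is done.

Besides the shell and the picture viewer there is one more tool, called after ">>>" as name(argument=value, ...), one argument or row to a line, values as JSON. send_rows: Moves the arm, as the interface text tells. Its arguments: {"type":"object","properties":{"rows":{"type":"array","items":{"type":"object","properties":{"x":{"type":"number"},"y":{"type":"number"},"z":{"type":"number"},"ax":{"type":"number"},"ay":{"type":"number"},"az":{"type":"number"},"grip":{"type":"number"}}}}},"required":["rows"]}

```bash
ls; mkdir -p pics
cat > h.py <<'E'
import numpy as np,cv2
from station import arm
from scipy.spatial.transform import Rotation as R
def K(c):
    f=200/np.tan(np.radians(c['vfov'])/2)
    return np.array([[f,0,c['cx']],[0,f,c['cy']],[0,0,1.]])
def campose(name,s=None):
    c=arm.get_calibration(name)
    if 'mount' in c:
        s=s or arm.state()
        T=np.eye(4);T[:3,:3]=R.from_quat(s['eef_rot']).as_matrix();T[:3,3]=s['ee_pos']
        return T@np.array(c['mount'])
    T=np.eye(4);a=np.array(c['attitude'])
    T[:3,:3]=R.from_quat(a).as_matrix() if a.size==4 else (a if a.shape==(3,3) else R.from_rotvec(a).as_matrix())
    T[:3,3]=c['position'];return T
def px2w(name,u,v,d,T):
    c=arm.get_calibration(name)
    p=cv2.undistortPoints(np.array([[[u,v]]],float),K(c),np.array(c['dist_coeffs'],float))[0,0]
    return (T@np.array([p[0]*d,p[1]*d,d,1]))[:3]
def w2px(name,P,T):
    c=arm.get_calibration(name);Ti=np.linalg.inv(T)
    r=cv2.Rodrigues(Ti[:3,:3])[0]
    return cv2.projectPoints(np.array(P,float).reshape(-1,1,3),r,Ti[:3,3],K(c),np.array(c['dist_coeffs'],float))[0].reshape(-1,2)
def save(img,n): cv2.imwrite('pics/'+n+'.png',img[:,:,::-1])
E
python3 - <<'E'
from h import *
s=arm.state();print(s)
for n in ['side','top','wrist']:
    c=arm.get_calibration(n);print(n,c)
    im,d=arm.get_image(n);save(im,n+'0');T=campose(n)
    np.savez('%s0.npz'%n,im=im,d=d,T=T)
    for l in ['loader','pawl_ball','spoke_top','axle','box_top','pawl_pivot','standoff','collar']:
        r=arm.find_in(n,l)
        print(n,l,[(round(x['score'],2),np.round((T@np.r_[x['location'],1])[:3],3)) for x in r[:3]])
E
```

```text
pics
{'clock': 0.0, 'q': array([-1.25198413,  0.46838472, -0.01160697,  1.6036305 ,  0.00601017,
        1.07140612, -0.05631267]), 'qd': array([ 0.00146606,  0.00111488,  0.00066644,  0.00058423,  0.00135401,
        0.00025653, -0.00087765]), 'tau': array([-2.02897581e-05, -5.20559120e+01, -1.25715678e-02, -2.43751180e+01,
       -5.66309772e-02,  1.70438911e-02,  1.66824743e-04]), 'ee_pos': array([0.22994968, 0.60737962, 0.23863258]), 'eef_rot': array([ 0.58221243,  0.40136609, -0.40235412, -0.58141647]), 'ft_force': array([0.34483873, 0.00216946, 0.18195667]), 'wrist_torque': array([ 0.0452876 , -0.01439575,  0.02486406]), 'grip_width': 0.09181725768872304}
side {'vfov': 48.49805610966869, 'cx': 316.5733779654504, 'cy': 199.74651686761467, 'dist_coeffs': array([-0.00955408,  0.        ,  0.        ,  0.        ,  0.        ]), 'position': array([ 0.54523604, -1.20097983,  1.33567944]), 'attitude': array([ 0.92415479, -0.00300791,  0.01092758, -0.38185005])}
side loader [(0.8, array([ 0.441, -0.031,  0.116]))]
side pawl_ball [(0.7, array([0.464, 0.082, 0.175]))]
side spoke_top [(0
[... 1106 characters left out ...]
9, array([ 0.53 , -0.052,  0.046]))]
wrist {'vfov': 60.42353145372922, 'cx': 322.46220051807717, 'cy': 204.8449189383598, 'dist_coeffs': array([-0.07419788,  0.        ,  0.        ,  0.        ,  0.        ]), 'mount': array([[ 9.99999887e-01, -4.40923797e-04,  1.79393601e-04,
         1.94769184e-04],
       [-2.91478522e-04, -2.69227255e-01,  9.63076633e-01,
        -1.46303168e-01],
       [-3.76345759e-04, -9.63076576e-01, -2.69227353e-01,
         7.50490946e-02],
       [ 0.00000000e+00,  0.00000000e+00,  0.00000000e+00,
         1.00000000e+00]])}
wrist loader []
wrist pawl_ball []
wrist spoke_top []
wrist axle []
wrist box_top []
wrist pawl_pivot []
wrist standoff []
wrist collar []
```

View pics/side0.png

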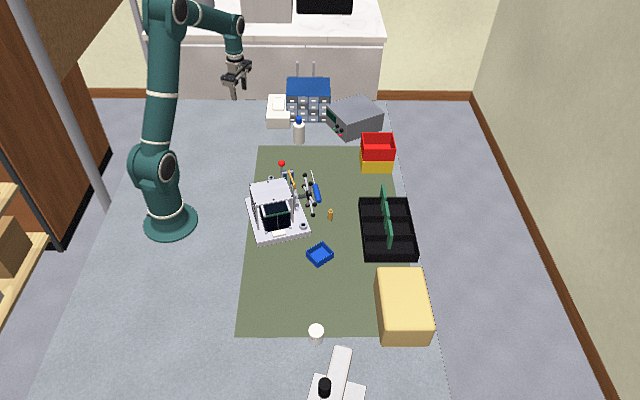

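View pics/top0.png

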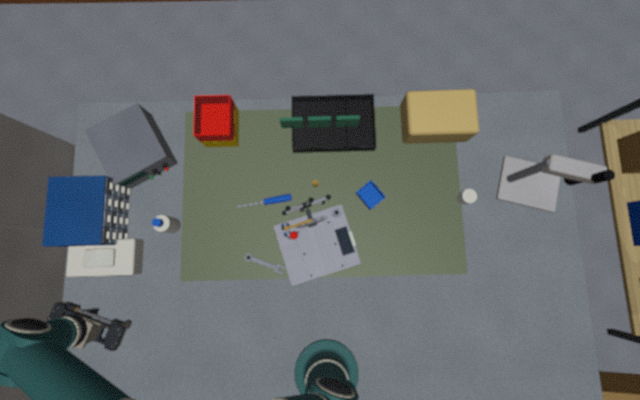

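View pics/wrist0.png

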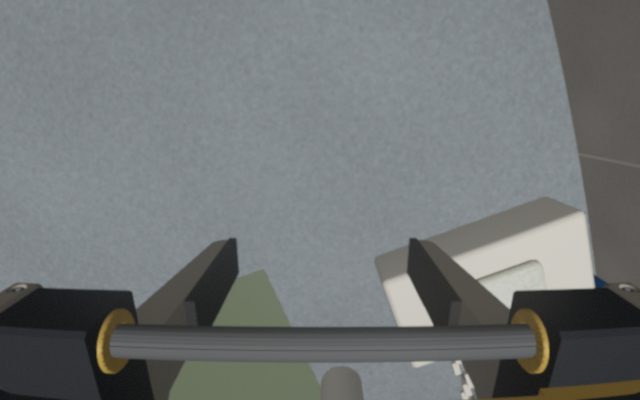

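Run:
```python
from h import *
a=np.load('top0.npz');b=np.load('side0.npz')
c=cv2.resize(a['im'][170:300,230:390],None,fx=5,fy=4.6,interpolation=cv2.INTER_CUBIC) if 0 else cv2.resize(a['im'][175:295,230:390],None,fx=5,fy=5,interpolation=cv2.INTER_CUBIC)
save(c,'top0c')
c=cv2.resize(b['im'][150:250,235:345],None,fx=6,fy=6,interpolation=cv2.INTER_CUBIC)
save(c,'side0c')
for n,z in(('top',a),('side',b)):
    im=z['im'].astype(int)
    m=(im[...,0]>150)&(im[...,1]<70)&(im[...,2]<70)
    ys,xs=np.nonzero(m)
    if n=='top': k=(xs>270)&(xs<330)&(ys>210)&(ys<260)
    else: k=(xs>260)&(xs<300)&(ys>150)&(ys<190)
    print(n,xs[k].mean(),ys[k].mean(),k.sum(),np.median(z['d'][ys[k],xs[k]]))
    u,v=xs[k].mean(),ys[k].mean();d=np.median(z['d'][ys[k],xs[k]])
    print(px2w(n,u,v,d,z['T']))
```

```text
top 293.2432432432432 234.8108108108108 37 1.0694355
[0.4473631  0.08580238 0.25037645]
side 280.92857142857144 162.85714285714286 28 1.6710093
[0.44830608 0.07849291 0.24797248]
```

View pics/top0c.png

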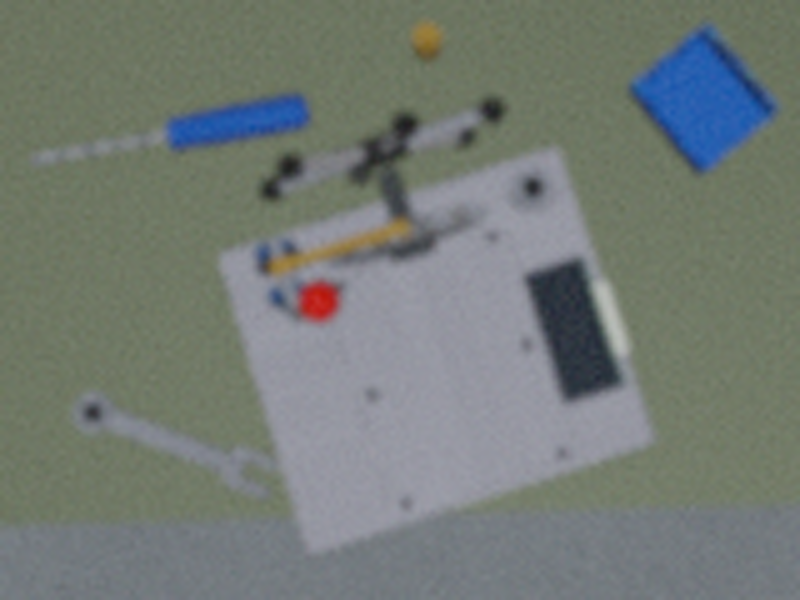

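View pics/side0c.png

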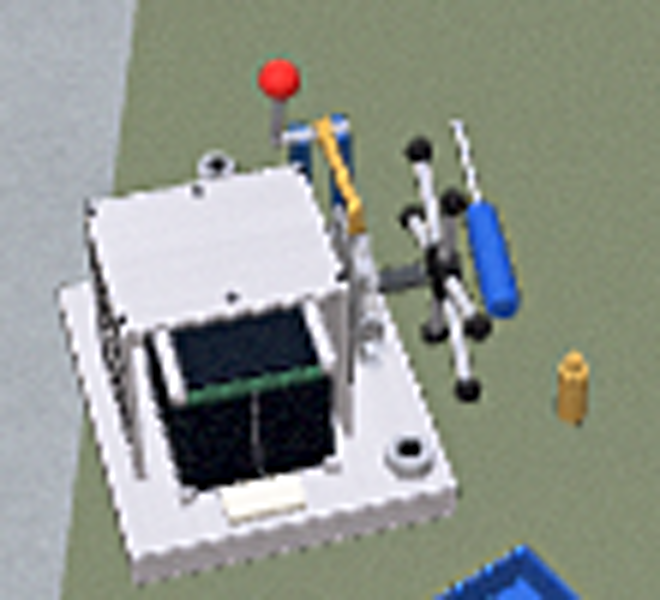

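```bash
cat > fit.py <<'E'
from h import *
from scipy.optimize import least_squares
Tt=np.load('top0.npz')['T'];Ts=np.load('side0.npz')['T']
def ball(k,w): 
    a=np.radians(-15+60*k)+w; return [55,80*np.sin(a),105+80*np.cos(a)]
def L2W(p,P): 
    x,y,t=p[:3];c,s=np.cos(t),np.sin(t);P=np.atleast_2d(P)/1000.
    return np.c_[x+c*P[:,0]-s*P[:,1],y+s*P[:,0]+c*P[:,1],P[:,2]]
c5=lambda u,v:((u+.5)/5-.5+230,(v+.5)/5-.5+175)
c6=lambda u,v:((u+.5)/6-.5+235,(v+.5)/6-.5+150)
top_b=[c5(*q) for q in[(270,188),(290,165),(405,125),(490,108),(467,138),(360,172)]]
sid=[c6(*q) for q in[(453,203),(420,150),(412,218),(432,330),(468,390),(480,325)]]
def res(p,show=0):
    t=w2px('top',L2W(p,[ball(k,p[3]) for k in range(6)]+[[-36,61,240]]),Tt)
    s=w2px('side',L2W(p,[ball(k,p[3]) for k in range(6)]+[[-36,61,240]]),Ts)
    r=[]
    for q in top_b: r.append(min((np.array(q)-x for x in t[:6]),key=lambda e:e@e))
    for k in range(6): r.append(np.array(sid[k])-s[k])
    r.append(np.array([293.24,234.81])-t[6]);r.append(np.array([280.93,162.86])-s[6])
    if show: print(np.round(np.array(r),1).tolist())
    return np.ravel(r)
if __name__=='__main__':
    for t0 in (.2,.3,.4):
        f=least_squares(res,[.48,.03,t0,0],x_scale=[.01,.01,.1,.1],loss='soft_l1',diff_step=1e-4);print(f.x,f.cost)
    res(f.x,1);p=f.x
    for cx in((30,-125,30),(30,125,30),(-185,-125,30),(-185,125,30)):
        print(cx,(w2px('top',L2W(p,cx),Tt)-[230,175])*5)
    np.save('pose.npy',p)
E
python3 fit.py
```

```text
[0.49971418 0.03821315 0.28258752 0.02077809] 1.4222257284386215
[0.49971418 0.03821315 0.28258752 0.02077809] 1.4222257284385666
[0.49971418 0.03821315 0.28258757 0.02077813] 1.4222257284321227
[[-0.4, -0.0], [0.1, -0.3], [0.1, 0.0], [-0.2, -0.3], [0.9, 0.8], [0.4, 0.2], [0.1, -0.1], [0.2, -0.3], [0.1, -0.1], [-0.5, -0.5], [0.1, 0.1], [0.5, -0.4], [0.1, 0.1], [-0.1, -0.2]]
(30, -125, 30) [[562.00711385 140.444009  ]]
(30, 125, 30) [[221.62065385 248.79256682]]
(-185, -125, 30) [[660.57772484 436.97047206]]
(-185, 125, 30) [[312.0069696  550.83761394]]
```

```bash
cat > go.py <<'E'
from h import *
import sys
from fit import L2W
p=np.load('pose.npy')
def rep(tip=None):
    s=arm.state();M=R.from_quat(s['eef_rot']).as_matrix();t=np.array(s['ee_pos'])
    c,sn=np.cos(p[2]),np.sin(p[2]);Rl=np.array([[c,-sn,0],[sn,c,0],[0,0,1]])
    lo=Rl.T@(t+M[:,1]*.025-np.r_[p[:2],0])*1000
    print('clock',round(s['clock'],2),'tip local',lo.round(1),'w',s['grip_width'].__round__(4),'F',np.round(s['ft_force'],1),'tcp',t.round(4))
    print('tool axes in loader (cols x,y,z):\n',(Rl.T@M).round(3))
    # target orientation: y down, x = sgn*loader y
    for sg in(1,-1):
        X=Rl@[0,sg,0];Y=np.array([0,0,-1.]);Z=np.cross(X,Y);D=np.c_[X,Y,Z]
        print(' sg',sg,'turn tool axes deg',np.degrees(R.from_matrix(M.T@D).as_rotvec()).round(2))
        if tip is not None:
            e=(L2W(p,tip)[0]-D[:,1]*.025)-t
            print('    shift in current tool axes',(M.T@e*1000).round(1),' in target axes',(D.T@e*1000).round(1))
    return s
if __name__=='__main__':
    rep([float(a) for a in sys.argv[1:4]] if len(sys.argv)>3 else None)
E
python3 go.py -36 10 300; python3 -c "
from h import *
from fit import L2W
p=np.load('pose.npy');print(arm.state()['q']);print(L2W(p,[[-36,10,300],[-36,61,240],[55,-50,230],[-36,150,300]]))
for l in ['bottle','screw_bin','jar']:
  print(l,[(x['score'],(campose('top')@np.r_[x['location'],1])[:3].round(3)) for x in arm.find_in('top',l)[:2]])"
```

```text
clock 1.35 tip local [-100.   622.3  214.6] w 0.0919 F [-0.4  0.2 -0.2] tcp [0.2301 0.6079 0.2396]
tool axes in loader (cols x,y,z):
 [[ 0.601  0.    -0.799]
 [ 0.799  0.     0.601]
 [ 0.    -1.    -0.   ]]
 sg 1 turn tool axes deg [  0.   -36.92   0.  ]
    shift in current tool axes [-451.   -85.4 -419. ]  in target axes [-612.3  -85.4  -64. ]
 sg -1 turn tool axes deg [ -0.   143.08   0.  ]
    shift in current tool axes [-451.   -85.4 -419. ]  in target axes [612.3 -85.4  64. ]
[-1.25198347  0.4674998  -0.01160399  1.60267348  0.00601306  1.0714041
 -0.05629272]
[[0.46235363 0.03777823 0.3       ]
 [0.44813271 0.08675542 0.24      ]
 [0.5664748  0.00553258 0.23      ]
 [0.42331582 0.17222543 0.3       ]]
bottle [(0.72, array([0.502, 0.519, 0.107]))]
screw_bin [(0.71, array([0.539, 0.044, 0.124])), (0.65, array([ 0.594, -0.176,  0.006]))]
jar [(0.69, array([ 0.576, -0.495,  0.064]))]
```

>>> send_rows(
  rows=[
    {"y": -22, "ay": -9.23, "grip": 1},
    {"y": -22, "ay": -9.23, "grip": 1},
    {"y": -22, "ay": -9.23, "grip": 1},
    {"y": -20, "ay": -9.23, "grip": 1},
    {"x": -30, "z": -3, "grip": 1},
    {"x": -50, "z": -5, "grip": 1},
    {"x": -50, "z": -5, "grip": 1},
    {"x": -50, "z": -5, "grip": 1},
    {"x": -50, "z": -5, "grip": 1},
    {"x": -50, "z": -5, "grip": 1},
  ],
)

```text
invalid input at $.rows[0]: expected keys x, y, z, ax, ay, az, grip
```

```bash
python3 go.py -36 10 300
```

```text
clock 1.5 tip local [-100.   622.3  214.6] w 0.0919 F [ 0.3  0.3 -0.3] tcp [0.2301 0.6079 0.2396]
tool axes in loader (cols x,y,z):
 [[ 0.601  0.    -0.799]
 [ 0.799 -0.     0.601]
 [ 0.    -1.    -0.   ]]
 sg 1 turn tool axes deg [  0.   -36.92  -0.  ]
    shift in current tool axes [-451.   -85.4 -419. ]  in target axes [-612.3  -85.4  -64. ]
 sg -1 turn tool axes deg [0.0000e+00 1.4308e+02 1.0000e-02]
    shift in current tool axes [-451.   -85.4 -419. ]  in target axes [612.3 -85.4  64. ]
```

>>> send_rows(
  rows=[
    {"x": 0, "y": -22, "z": 0, "ax": 0, "ay": -9.23, "az": 0, "grip": 1},
    {"x": 0, "y": -22, "z": 0, "ax": 0, "ay": -9.23, "az": 0, "grip": 1},
    {"x": 0, "y": -22, "z": 0, "ax": 0, "ay": -9.23, "az": 0, "grip": 1},
    {"x": 0, "y": -20, "z": 0, "ax": 0, "ay": -9.23, "az": 0, "grip": 1},
    {"x": -30, "y": 0, "z": -3, "ax": 0, "ay": 0, "az": 0, "grip": 1},
    {"x": -50, "y": 0, "z": -5, "ax": 0, "ay": 0, "az": 0, "grip": 1},
    {"x": -50, "y": 0, "z": -5, "ax": 0, "ay": 0, "az": 0, "grip": 1},
    {"x": -50, "y": 0, "z": -5, "ax": 0, "ay": 0, "az": 0, "grip": 1},
    {"x": -50, "y": 0, "z": -5, "ax": 0, "ay": 0, "az": 0, "grip": 1},
    {"x": -50, "y": 0, "z": -5, "ax": 0, "ay": 0, "az": 0, "grip": 1},
  ],
)

```text
clock: 2.75
ee_pos: [0.3356, 0.3452, 0.3259]
eef_rot: [0.425, 0.566, -0.565, -0.425]
ft_force: [0.7, 0.0, -0.3]
grip_width: 0.0004
```

```bash
python3 go.py -36 10 300
```

```text
clock 2.75 tip local [-72.  340.6 300.9] w 0.0004 F [ 0.7  0.  -0.3] tcp [0.3356 0.3452 0.3259]
tool axes in loader (cols x,y,z):
 [[ 0.     0.001 -1.   ]
 [ 1.     0.     0.   ]
 [ 0.    -1.    -0.001]]
 sg 1 turn tool axes deg [ 0.04 -0.01  0.02]
    shift in current tool axes [-330.6    0.8  -36.1]  in target axes [-330.6    0.9  -36. ]
 sg -1 turn tool axes deg [-3.0000e-02  1.7999e+02  7.0000e-02]
    shift in current tool axes [-330.6    0.8  -36.1]  in target axes [330.6   0.9  36. ]
```

>>> send_rows(
  rows=[
    {"x": -50, "y": 0, "z": -6, "ax": 0, "ay": 0, "az": 0, "grip": 1},
    {"x": -50, "y": 0, "z": -6, "ax": 0, "ay": 0, "az": 0, "grip": 1},
    {"x": -50, "y": 0, "z": -6, "ax": 0, "ay": 0, "az": 0, "grip": 1},
    {"x": -50, "y": 0, "z": -6, "ax": 0, "ay": 0, "az": 0, "grip": 1},
    {"x": -50, "y": 0, "z": -5, "ax": 0, "ay": 0, "az": 0, "grip": 1},
    {"x": -50, "y": 0, "z": -5, "ax": 0, "ay": 0, "az": 0, "grip": 1},
    {"x": -30, "y": 0, "z": 0, "ax": 0, "ay": 0, "az": 0, "grip": 1},
    {"x": 0, "y": 0, "z": 0, "ax": 0, "ay": 0, "az": 0, "grip": 1},
  ],
)

```text
clock: 3.75
ee_pos: [0.4601, 0.0373, 0.3258]
eef_rot: [0.426, 0.564, -0.564, -0.426]
ft_force: [-0.7, 0.4, -0.8]
grip_width: 0.0003
```

```bash
python3 go.py -38 20 232
python3 - <<'E'
from h import *
T=campose('wrist');im,d=arm.get_image('wrist');save(im,'w1');np.savez('w1.npz',im=im,d=d,T=T)
from fit import L2W
p=np.load('pose.npy')
print(w2px('wrist',L2W(p,[[-36,61,240],[0,80,173],[-24,60,168],[-24,-60,168]]),T).round(0))
m=(im[...,0]>150)&(im[...,1]<70)&(im[...,2]<70);ys,xs=np.nonzero(m);print(xs.mean() if len(xs) else None,ys.mean() if len(ys) else None,len(xs))
im,d=arm.get_image('top');save(cv2.resize(im[150:310,220:420],None,fx=4,fy=4),'top1')
E
```

```text
clock 3.75 tip local [-38.3  10.2 300.8] w 0.0003 F [-0.7  0.4 -0.8] tcp [0.4601 0.0373 0.3258]
tool axes in loader (cols x,y,z):
 [[ 0.005  0.    -1.   ]
 [ 1.    -0.     0.005]
 [-0.    -1.    -0.   ]]
 sg 1 turn tool axes deg [ 0.03 -0.27 -0.02]
    shift in current tool axes [ 9.8 68.8 -0.2]  in target axes [ 9.8 68.8 -0.3]
 sg -1 turn tool axes deg [2.0000e-02 1.7973e+02 4.0000e-02]
    shift in current tool axes [ 9.8 68.8 -0.2]  in target axes [-9.8 68.8  0.3]
[[394. 221.]
 [398. 235.]
 [377. 209.]
 [247. 210.]]
397.18548387096774 227.03360215053763 744
```

View pics/w1.png

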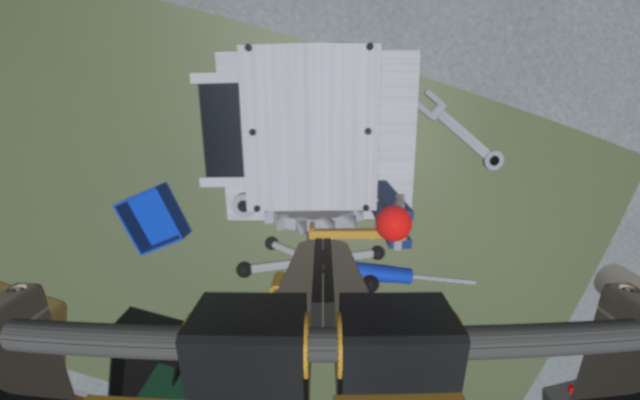

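>>> send_rows(
  rows=[
    {"x": 4, "y": 20, "z": 0, "ax": 0, "ay": -0.27, "az": 0, "grip": 1},
    {"x": 4, "y": 25, "z": 0, "ax": 0, "ay": 0, "az": 0, "grip": 1},
    {"x": 2, "y": 20, "z": 0, "ax": 0, "ay": 0, "az": 0, "grip": 1},
    {"x": 0, "y": 7, "z": 0, "ax": 0, "ay": 0, "az": 0, "grip": 1},
    {"x": 0, "y": 0, "z": 0, "ax": 0, "ay": 0, "az": 0, "grip": 1},
  ],
)

```text
clock: 4.47
ee_pos: [0.4568, 0.0497, 0.2536]
eef_rot: [-0.423, -0.567, 0.567, 0.423]
ft_force: [0.0, -0.2, 0.2]
grip_width: 0.0004
```

```bash
cat > look.py <<'E'
from h import *
import sys
from fit import L2W
n=sys.argv[1];p=np.load('pose.npy')
T=campose('wrist');im,d=arm.get_image('wrist');save(im,n+'w')
i2,d2=arm.get_image('side');save(cv2.resize(i2[140:250,220:350],None,fx=6,fy=5.4,interpolation=cv2.INTER_CUBIC),n+'s')
np.savez(n+'.npz',im=im,d=d,T=T,i2=i2,d2=d2)
Ts=campose('side')
for (nm,I,D,TT) in(('wrist',im,d,T),('side',i2,d2,Ts)):
    I=I.astype(int);m=(I[...,0]>140)&(I[...,1]<60)&(I[...,2]<60)
    k,lab,st,ce=cv2.connectedComponentsWithStats(m.astype(np.uint8))
    for j in range(1,k):
        if st[j,4]>12: print(nm,'red',ce[j].round(1),st[j,4])
    # pawl angle from side
    for a in (0,.2,.33,.4,.5,.7):
        th=np.arctan2(-19,67)+a
        P=[-36,80+70*np.sin(th),173+70*np.cos(th)]
        print('   pawl',a,np.round(P,0),w2px(nm,L2W(p,P),TT).round(1)[0])
E
python3 go.py; python3 look.py a
```

```text
clock 4.47 tip local [-38.1  23.  228.6] w 0.0004 F [ 0.  -0.2  0.2] tcp [0.4568 0.0497 0.2536]
tool axes in loader (cols x,y,z):
 [[-0.006 -0.    -1.   ]
 [ 1.     0.    -0.006]
 [ 0.    -1.     0.   ]]
 sg 1 turn tool axes deg [-0.02  0.35  0.01]
 sg -1 turn tool axes deg [ 1.0000e-02 -1.7965e+02  3.0000e-02]
wrist red [395.  269.7] 1636
   pawl 0 [-36.  61. 240.] [397.  266.5]
   pawl 0.2 [-36.  75. 243.] [425.  268.5]
   pawl 0.33 [-36.  84. 243.] [442.7 268.6]
   pawl 0.4 [-36.  89. 242.] [451.8 268.1]
   pawl 0.5 [-36.  96. 241.] [464.1 267. ]
   pawl 0.7 [-36. 109. 237.] [485.2 263.1]
side red [377.9 146.9] 749
   pawl 0 [-36.  61. 240.] [281.1 163. ]
   pawl 0.2 [-36.  75. 243.] [280.2 160.2]
   pawl 0.33 [-36.  84. 243.] [279.6 158.7]
   pawl 0.4 [-36.  89. 242.] [279.3 158. ]
   pawl 0.5 [-36.  96. 241.] [278.9 157.2]
   pawl 0.7 [-36. 109. 237.] [278.1 156. ]
```

View pics/aw.png

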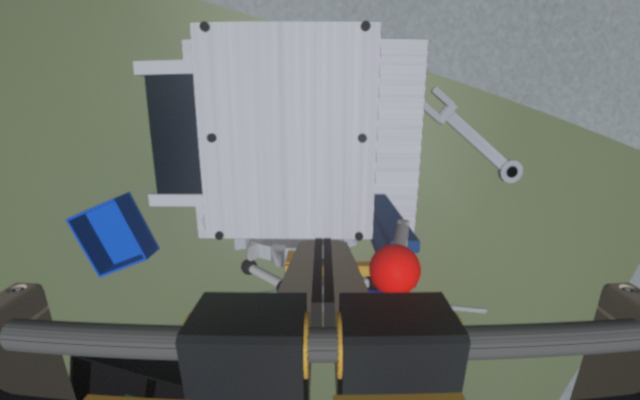

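View pics/as.png

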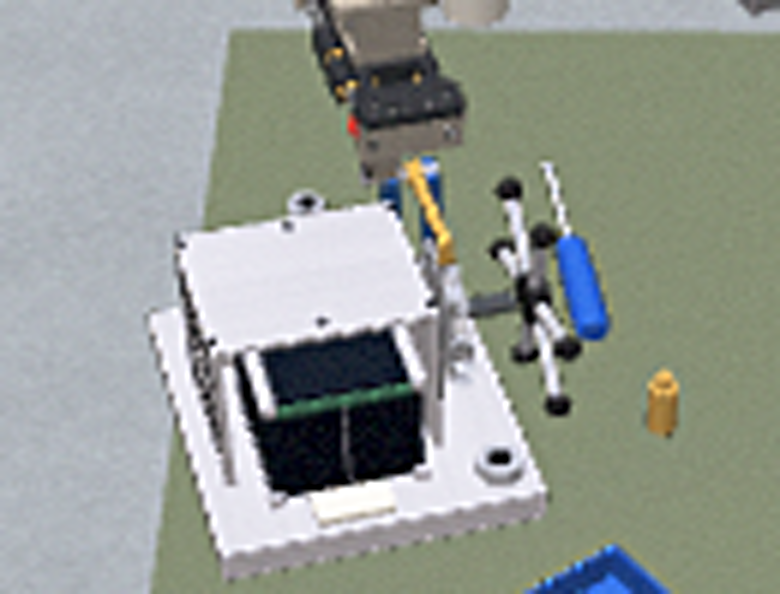

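>>> send_rows(
  rows=[
    {"x": 8, "y": 0, "z": 0, "ax": 0, "ay": 0.3, "az": 0, "grip": 1},
    {"x": 5, "y": 0, "z": 0, "ax": 0, "ay": 0, "az": 0, "grip": 1},
    {"x": 4, "y": 0, "z": 0, "ax": 0, "ay": 0, "az": 0, "grip": 1},
    {"x": 4, "y": 0, "z": 0, "ax": 0, "ay": 0, "az": 0, "grip": 1},
    {"x": 4, "y": 0, "z": 0, "ax": 0, "ay": 0, "az": 0, "grip": 1},
    {"x": 4, "y": 0, "z": 0, "ax": 0, "ay": 0, "az": 0, "grip": 1},
    {"x": 4, "y": 0, "z": 0, "ax": 0, "ay": 0, "az": 0, "grip": 1},
    {"x": 4, "y": 0, "z": 0, "ax": 0, "ay": 0, "az": 0, "grip": 1},
  ],
)

```text
clock: 5.58
ee_pos: [0.4464, 0.0848, 0.2535]
eef_rot: [-0.425, -0.565, 0.565, 0.425]
ft_force: [0.8, -0.4, 0.1]
grip_width: 0.0005
```

```bash
python3 go.py; python3 look.py b
```

```text
clock 5.58 tip local [-38.2  59.6 228.5] w 0.0005 F [ 0.8 -0.4  0.1] tcp [0.4464 0.0848 0.2535]
tool axes in loader (cols x,y,z):
 [[ 0.001 -0.    -1.   ]
 [ 1.     0.     0.001]
 [ 0.    -1.     0.   ]]
 sg 1 turn tool axes deg [-0.01 -0.03  0.  ]
 sg -1 turn tool axes deg [-1.0000e-02  1.7997e+02 -1.0000e-02]
wrist red [379.9 269.9] 1444
   pawl 0 [-36.  61. 240.] [325.5 266.6]
   pawl 0.2 [-36.  75. 243.] [352.9 268.7]
   pawl 0.33 [-36.  84. 243.] [371.  268.7]
   pawl 0.4 [-36.  89. 242.] [380.6 268.3]
   pawl 0.5 [-36.  96. 241.] [393.7 267.2]
   pawl 0.7 [-36. 109. 237.] [417.2 263.2]
side red [377.8 146.8] 749
   pawl 0 [-36.  61. 240.] [281.1 163. ]
   pawl 0.2 [-36.  75. 243.] [280.2 160.2]
   pawl 0.33 [-36.  84. 243.] [279.6 158.7]
   pawl 0.4 [-36.  89. 242.] [279.3 158. ]
   pawl 0.5 [-36.  96. 241.] [278.9 157.2]
   pawl 0.7 [-36. 109. 237.] [278.1 156. ]
```

View pics/bw.png

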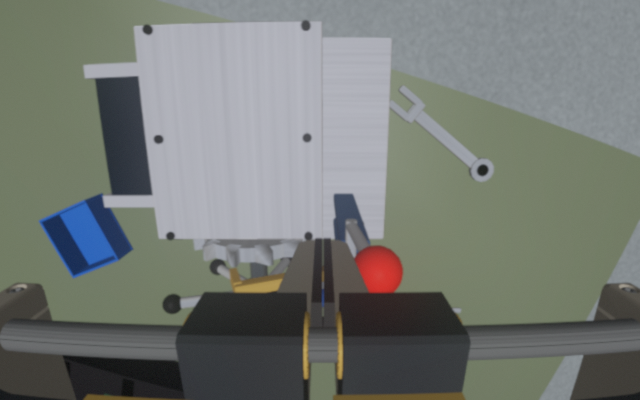

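>>> send_rows(
  rows=[
    {"x": 3, "y": 0, "z": 0, "ax": 0, "ay": 0, "az": 0, "grip": 1},
    {"x": 3, "y": 0, "z": 0, "ax": 0, "ay": 0, "az": 0, "grip": 1},
    {"x": 3, "y": 0, "z": 0, "ax": 0, "ay": 0, "az": 0, "grip": 1},
    {"x": 0, "y": 0, "z": 0, "ax": 0, "ay": 0, "az": 0, "grip": 1},
    {"x": 0, "y": 0, "z": 0, "ax": 0, "ay": 0, "az": 0, "grip": 1},
  ],
)

```text
clock: 6.3
ee_pos: [0.444, 0.0931, 0.2536]
eef_rot: [-0.425, -0.565, 0.565, 0.425]
ft_force: [1.3, -0.5, 0.0]
grip_width: 0.0003
```

```bash
python3 go.py; python3 look.py c
```

```text
clock 6.3 tip local [-38.2  68.2 228.6] w 0.0003 F [ 1.3 -0.5  0. ] tcp [0.444  0.0931 0.2536]
tool axes in loader (cols x,y,z):
 [[ 0.001  0.    -1.   ]
 [ 1.    -0.     0.001]
 [-0.    -1.    -0.   ]]
 sg 1 turn tool axes deg [ 0.   -0.04 -0.  ]
 sg -1 turn tool axes deg [1.0000e-02 1.7996e+02 0.0000e+00]
wrist red [399.4 266.6] 1606
   pawl 0 [-36.  61. 240.] [308.7 266.5]
   pawl 0.2 [-36.  75. 243.] [335.9 268.7]
   pawl 0.33 [-36.  84. 243.] [354.  268.7]
   pawl 0.4 [-36.  89. 242.] [363.6 268.3]
   pawl 0.5 [-36.  96. 241.] [376.8 267.2]
   pawl 0.7 [-36. 109. 237.] [400.9 263.2]
side red [377.9 146.8] 748
   pawl 0 [-36.  61. 240.] [281.1 163. ]
   pawl 0.2 [-36.  75. 243.] [280.2 160.2]
   pawl 0.33 [-36.  84. 243.] [279.6 158.7]
   pawl 0.4 [-36.  89. 242.] [279.3 158. ]
   pawl 0.5 [-36.  96. 241.] [278.9 157.2]
   pawl 0.7 [-36. 109. 237.] [278.1 156. ]
```

View pics/cw.png

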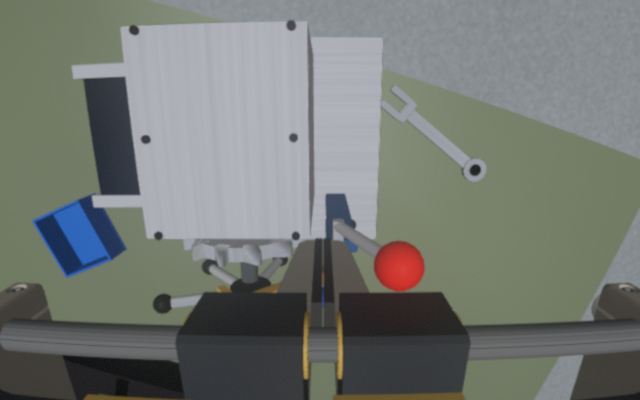

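>>> send_rows(
  rows=[
    {"x": -10, "y": -20, "z": 0, "ax": 0, "ay": 0, "az": 0, "grip": 1},
    {"x": -10, "y": -30, "z": 0, "ax": 0, "ay": 0, "az": 0, "grip": 1},
    {"x": -20, "y": -20, "z": -13, "ax": 0, "ay": 0, "az": 0, "grip": 1},
    {"x": -30, "y": 0, "z": -30, "ax": 0, "ay": 0, "az": 0, "grip": 1},
    {"x": -30, "y": 0, "z": -30, "ax": 0, "ay": 0, "az": 0, "grip": 1},
    {"x": -30, "y": 0, "z": -20, "ax": 0, "ay": 0, "az": 0, "grip": 1},
    {"x": 0, "y": 0, "z": 0, "ax": 0, "ay": 0, "az": 0, "grip": 1},
  ],
)

```text
clock: 7.28
ee_pos: [0.5706, -0.0082, 0.323]
eef_rot: [-0.426, -0.564, 0.565, 0.426]
ft_force: [-0.4, 0.1, -0.4]
grip_width: 0.0003
```

```bash
python3 go.py 55 -62 172
python3 - <<'E'
from h import *
import fit
p=np.load('pose.npy')
im,d=arm.get_image('side');T=campose('side');s=arm.state()
Tw=campose('wrist',s);iw,dw=arm.get_image('wrist');save(iw,'dw')
for w in(0,.02,.1):print(w,w2px('side',fit.L2W(p,fit.ball(0,w)),T),w2px('wrist',fit.L2W(p,[fit.ball(k,w) for k in(0,1,5)]),Tw).round(0).tolist())
save(cv2.resize(im[140:250,220:350],None,fx=6,fy=5.4,interpolation=cv2.INTER_CUBIC),'ds')
E
```

```text
clock 7.28 tip local [ 55.1 -64.4 298. ] w 0.0003 F [-0.4  0.1 -0.4] tcp [ 0.5706 -0.0082  0.323 ]
tool axes in loader (cols x,y,z):
 [[ 0.004 -0.001 -1.   ]
 [ 1.    -0.002  0.004]
 [-0.002 -1.     0.001]]
 sg 1 turn tool axes deg [-0.06 -0.25 -0.09]
    shift in current tool axes [  2.5 126.    0. ]  in target axes [2.30e+00 1.26e+02 1.00e-01]
 sg -1 turn tool axes deg [ 1.4000e-01  1.7975e+02 -9.0000e-02]
    shift in current tool axes [  2.5 126.    0. ]  in target axes [-2.30e+00  1.26e+02 -1.00e-01]
0 [[310.06550865 183.85831556]] [[371.0, 200.0], [451.0, 194.0], [308.0, 186.0]]
0.02 [[309.9513275  183.51410803]] [[373.0, 200.0], [451.0, 193.0], [309.0, 186.0]]
0.1 [[309.48989043 182.18837355]] [[381.0, 200.0], [454.0, 192.0], [311.0, 187.0]]
```

View pics/ds.png

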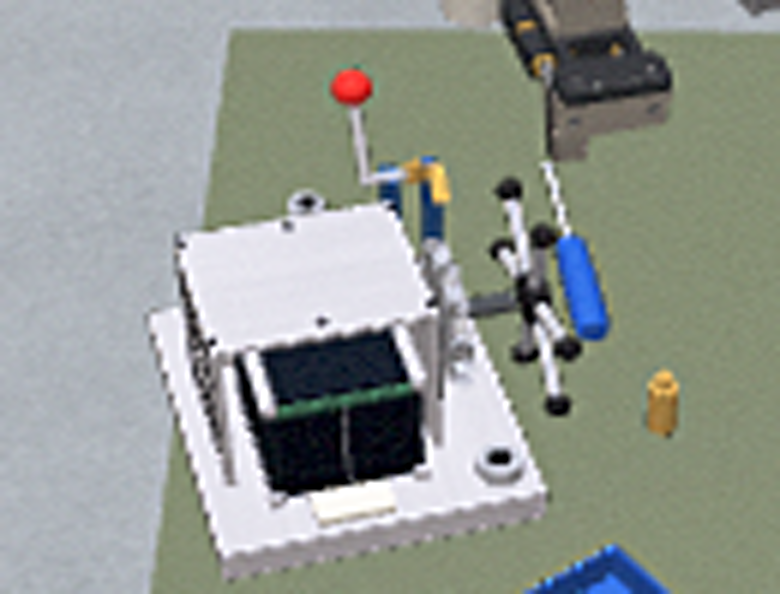

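View pics/dw.png

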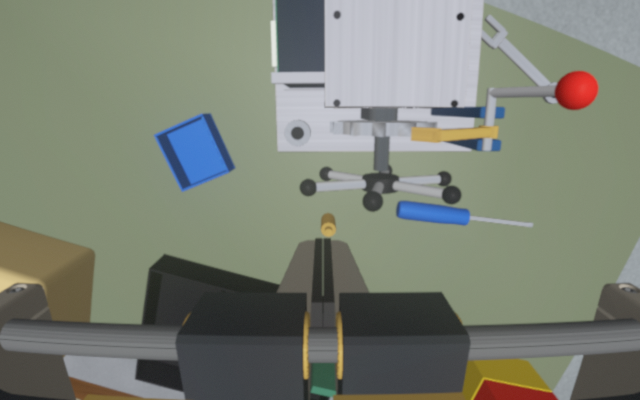

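>>> send_rows(
  rows=[
    {"x": 0, "y": 30, "z": 0, "ax": 0, "ay": -0.25, "az": 0, "grip": 1},
    {"x": 0, "y": 40, "z": 0, "ax": 0, "ay": 0, "az": 0, "grip": 1},
    {"x": 0, "y": 35, "z": 0, "ax": 0, "ay": 0, "az": 0, "grip": 1},
    {"x": 0, "y": 20, "z": 0, "ax": 0, "ay": 0, "az": 0, "grip": 1},
    {"x": 0, "y": 0, "z": 0, "ax": 0, "ay": 0, "az": 0, "grip": 1},
  ],
)

```text
clock: 8.0
ee_pos: [0.5679, -0.0047, 0.1975]
eef_rot: [-0.422, -0.566, 0.567, 0.424]
ft_force: [-0.6, -0.1, 0.1]
grip_width: 0.0004
```

```bash
cat > lookw.py <<'E'
from h import *
import sys,fit
n=sys.argv[1];p=np.load('pose.npy')
s=arm.state();Tw=campose('wrist',s);iw,dw=arm.get_image('wrist');save(iw,n)
np.savez(n+'.npz',im=iw,d=dw,T=Tw)
T=campose('side');im,d=arm.get_image('side');save(cv2.resize(im[140:250,220:350],None,fx=6,fy=5.4,interpolation=cv2.INTER_CUBIC),n+'s')
np.savez(n+'s.npz',im=im,d=d,T=T)
for w in(0,.1,.2,.3,.4,.45,.5,.55,.6):
  a=w2px('side',fit.L2W(p,[fit.ball(k,w) for k in(0,1,4,5)]),T)
  print(w,'wrist 0,1,5',w2px('wrist',fit.L2W(p,[fit.ball(k,w) for k in(0,1,5)]),Tw).round(0).tolist(),'side crop 0,1,4,5',((a-[220,140]+.5)*[6,5.4]-.5).round(0).tolist())
E
python3 go.py; python3 lookw.py e
```

```text
clock 8.0 tip local [ 53.5 -60.1 172.5] w 0.0004 F [-0.6 -0.1  0.1] tcp [ 0.5679 -0.0047  0.1975]
tool axes in loader (cols x,y,z):
 [[-0.005 -0.003 -1.   ]
 [ 1.     0.001 -0.005]
 [ 0.001 -1.     0.003]]
 sg 1 turn tool axes deg [-0.17  0.3   0.07]
 sg -1 turn tool axes deg [ 1.200e-01 -1.797e+02  2.700e-01]
0 wrist 0,1,5 [[399.0, 264.0], [521.0, 248.0], [297.0, 227.0]] side crop 0,1,4,5 [[543.0, 239.0], [510.0, 190.0], [557.0, 405.0], [567.0, 350.0]]
0.1 wrist 0,1,5 [[415.0, 265.0], [524.0, 244.0], [300.0, 231.0]] side crop 0,1,4,5 [[539.0, 230.0], [507.0, 192.0], [559.0, 404.0], [566.0, 340.0]]
0.2 wrist 0,1,5 [[431.0, 266.0], [526.0, 240.0], [305.0, 235.0]] side crop 0,1,4,5 [[536.0, 222.0], [505.0, 194.0], [561.0, 403.0], [565.0, 330.0]]
0.3 wrist 0,1,5 [[446.0, 266.0], [526.0, 236.0], [310.0, 239.0]] side crop 0,1,4,5 [[532.0, 214.0], [504.0, 197.0], [563.0, 400.0], [563.0, 319.0]]
0.4 wrist 0,1,5 [[461.0, 265.0], [525.0, 232.0], [318.0, 243.0]] side crop 0,1,4,5 [[529.0, 208.0], [502.0, 202.0], [565.0, 397.0], [562.0, 308.0]]
0.45 wrist 0,1,5 [[468.0, 265.0], [524.0, 230.0], [322.0, 245.0]] side crop 0,1,4,5 [[527.0, 205.0], [502.0, 204.0], [566.0, 394.0], [560.0, 303.0]]
0.5 wrist 0,1,5 [[475.0, 264.0], [522.0, 229.0], [327.0, 247.0]] side crop 0,1,4,5 [[526.0, 202.0], [501.0, 207.0], [566.0, 392.0], [559.0, 297.0]]
0.55 wrist 0,1,5 [[481.0, 263.0], [521.0, 227.0], [332.0, 249.0]] side crop 0,1,4,5 [[524.0, 200.0], [501.0, 210.0], [567.0, 389.0], [558.0, 291.0]]
0.6 wrist 0,1,5 [[487.0, 262.0], [519.0, 225.0], [337.0, 251.0]] side crop 0,1,4,5 [[522.0, 198.0], [501.0, 213.0], [567.0, 386.0], [557.0, 286.0]]
```

View pics/e.png

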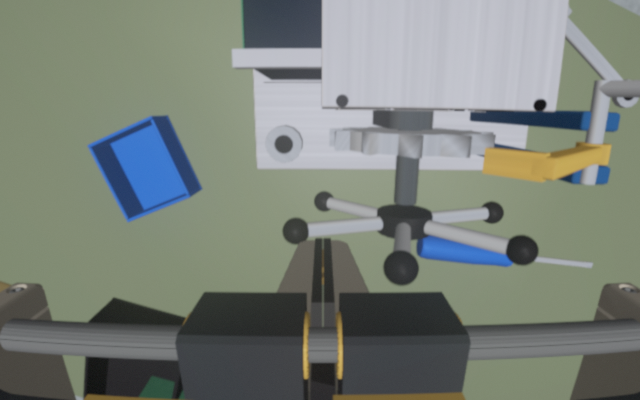

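View pics/es.png

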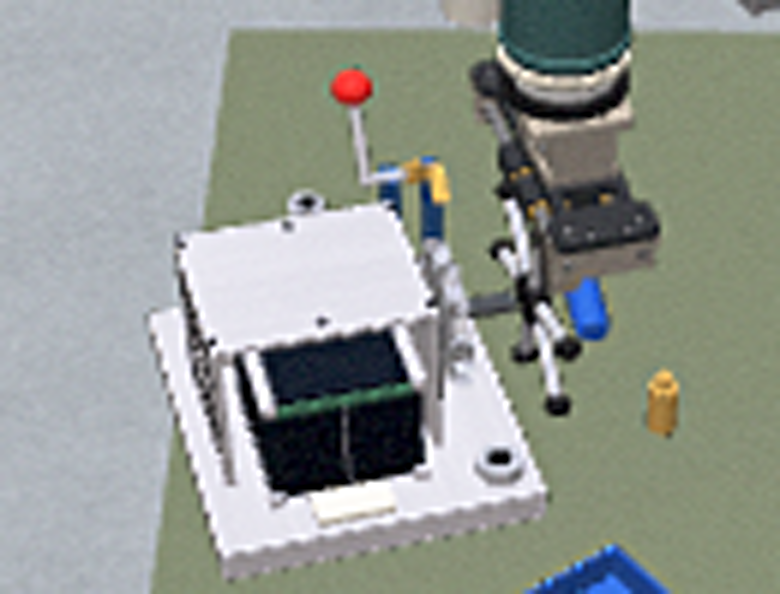

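>>> send_rows(
  rows=[
    {"x": 8, "y": 0, "z": 0, "ax": 0, "ay": 0.3, "az": 0, "grip": 1},
    {"x": 5, "y": 0, "z": 0, "ax": 0, "ay": 0, "az": 0, "grip": 1},
    {"x": 5, "y": 0, "z": 0, "ax": 0, "ay": 0, "az": 0, "grip": 1},
    {"x": 5, "y": 0, "z": 0, "ax": 0, "ay": 0, "az": 0, "grip": 1},
    {"x": 5, "y": 0, "z": 0, "ax": 0, "ay": 0, "az": 0, "grip": 1},
    {"x": 5, "y": 0, "z": 0, "ax": 0, "ay": 0, "az": 0, "grip": 1},
    {"x": 4, "y": 0, "z": 0, "ax": 0, "ay": 0, "az": 0, "grip": 1},
    {"x": 3, "y": 0, "z": 0, "ax": 0, "ay": 0, "az": 0, "grip": 1},
    {"x": 2, "y": 0, "z": 0, "ax": 0, "ay": 0, "az": 0, "grip": 1},
  ],
)

```text
clock: 9.22
ee_pos: [0.5577, 0.0348, 0.1985]
eef_rot: [-0.425, -0.565, 0.565, 0.425]
ft_force: [1.3, -1.3, 1.3]
grip_width: 0.0002
```

```bash
python3 go.py; python3 lookw.py f
```

```text
clock 9.22 tip local [ 54.8 -19.4 173.5] w 0.0002 F [ 1.3 -1.3  1.3] tcp [0.5577 0.0348 0.1985]
tool axes in loader (cols x,y,z):
 [[ 0.001 -0.    -1.   ]
 [ 1.     0.     0.001]
 [ 0.    -1.     0.   ]]
 sg 1 turn tool axes deg [-0.01 -0.07  0.01]
 sg -1 turn tool axes deg [-1.0000e-02  1.7993e+02 -1.0000e-02]
0 wrist 0,1,5 [[321.0, 261.0], [454.0, 245.0], [237.0, 225.0]] side crop 0,1,4,5 [[543.0, 239.0], [510.0, 190.0], [557.0, 405.0], [567.0, 350.0]]
0.1 wrist 0,1,5 [[336.0, 262.0], [459.0, 241.0], [238.0, 229.0]] side crop 0,1,4,5 [[539.0, 230.0], [507.0, 192.0], [559.0, 404.0], [566.0, 340.0]]
0.2 wrist 0,1,5 [[351.0, 263.0], [463.0, 237.0], [241.0, 233.0]] side crop 0,1,4,5 [[536.0, 222.0], [505.0, 194.0], [561.0, 403.0], [565.0, 330.0]]
0.3 wrist 0,1,5 [[367.0, 263.0], [465.0, 233.0], [244.0, 237.0]] side crop 0,1,4,5 [[532.0, 214.0], [504.0, 197.0], [563.0, 400.0], [563.0, 319.0]]
0.4 wrist 0,1,5 [[383.0, 262.0], [466.0, 229.0], [250.0, 240.0]] side crop 0,1,4,5 [[529.0, 208.0], [502.0, 202.0], [565.0, 397.0], [562.0, 308.0]]
0.45 wrist 0,1,5 [[390.0, 261.0], [465.0, 227.0], [253.0, 242.0]] side crop 0,1,4,5 [[527.0, 205.0], [502.0, 204.0], [566.0, 394.0], [560.0, 303.0]]
0.5 wrist 0,1,5 [[397.0, 261.0], [465.0, 225.0], [257.0, 244.0]] side crop 0,1,4,5 [[526.0, 202.0], [501.0, 207.0], [566.0, 392.0], [559.0, 297.0]]
0.55 wrist 0,1,5 [[404.0, 260.0], [464.0, 223.0], [261.0, 246.0]] side crop 0,1,4,5 [[524.0, 200.0], [501.0, 210.0], [567.0, 389.0], [558.0, 291.0]]
0.6 wrist 0,1,5 [[411.0, 259.0], [463.0, 222.0], [265.0, 248.0]] side crop 0,1,4,5 [[522.0, 198.0], [501.0, 213.0], [567.0, 386.0], [557.0, 286.0]]
```

View pics/f.png

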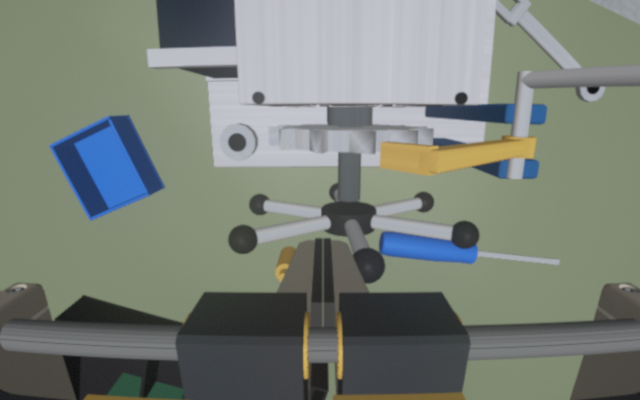

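View pics/fs.png

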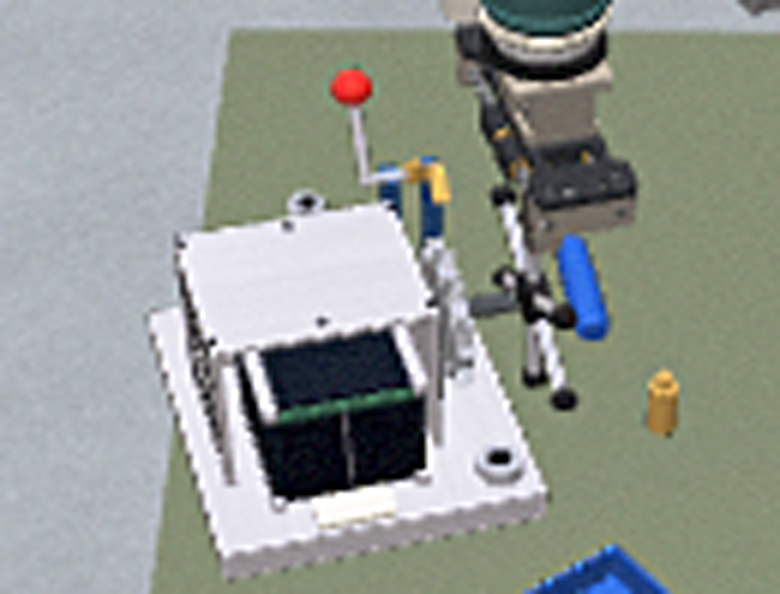

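>>> send_rows(
  rows=[
    {"x": 4, "y": 0, "z": 0, "ax": 0, "ay": 0, "az": 0, "grip": 1},
    {"x": 4, "y": 0, "z": 0, "ax": 0, "ay": 0, "az": 0, "grip": 1},
    {"x": 4, "y": 0, "z": 0, "ax": 0, "ay": 0, "az": 0, "grip": 1},
    {"x": 2, "y": 0, "z": 0, "ax": 0, "ay": 0, "az": 0, "grip": 1},
    {"x": 0, "y": 0, "z": 0, "ax": 0, "ay": 0, "az": 0, "grip": 1},
    {"x": 0, "y": 0, "z": 0, "ax": 0, "ay": 0, "az": 0, "grip": 1},
  ],
)

```text
clock: 10.07
ee_pos: [0.5537, 0.0483, 0.1985]
eef_rot: [0.425, 0.565, -0.565, -0.425]
ft_force: [-0.9, 0.4, 0.1]
grip_width: 0.0002
```

```bash
python3 go.py; python3 lookw.py g|tail -5
```

```text
clock 10.07 tip local [ 54.7  -5.3 173.5] w 0.0002 F [-0.9  0.4  0.1] tcp [0.5537 0.0483 0.1985]
tool axes in loader (cols x,y,z):
 [[ 0.001 -0.    -1.   ]
 [ 1.     0.001  0.001]
 [ 0.001 -1.     0.   ]]
 sg 1 turn tool axes deg [-0.03 -0.07  0.04]
 sg -1 turn tool axes deg [-6.0000e-02  1.7993e+02 -4.0000e-02]
0.4 wrist 0,1,5 [[355.0, 262.0], [444.0, 229.0], [226.0, 241.0]] side crop 0,1,4,5 [[529.0, 208.0], [502.0, 202.0], [565.0, 397.0], [562.0, 308.0]]
0.45 wrist 0,1,5 [[363.0, 262.0], [445.0, 227.0], [229.0, 243.0]] side crop 0,1,4,5 [[527.0, 205.0], [502.0, 204.0], [566.0, 394.0], [560.0, 303.0]]
0.5 wrist 0,1,5 [[370.0, 261.0], [444.0, 226.0], [232.0, 244.0]] side crop 0,1,4,5 [[526.0, 202.0], [501.0, 207.0], [566.0, 392.0], [559.0, 297.0]]
0.55 wrist 0,1,5 [[377.0, 260.0], [444.0, 224.0], [236.0, 246.0]] side crop 0,1,4,5 [[524.0, 200.0], [501.0, 210.0], [567.0, 389.0], [558.0, 291.0]]
0.6 wrist 0,1,5 [[384.0, 259.0], [443.0, 222.0], [240.0, 248.0]] side crop 0,1,4,5 [[522.0, 198.0], [501.0, 213.0], [567.0, 386.0], [557.0, 286.0]]
```

View pics/g.png

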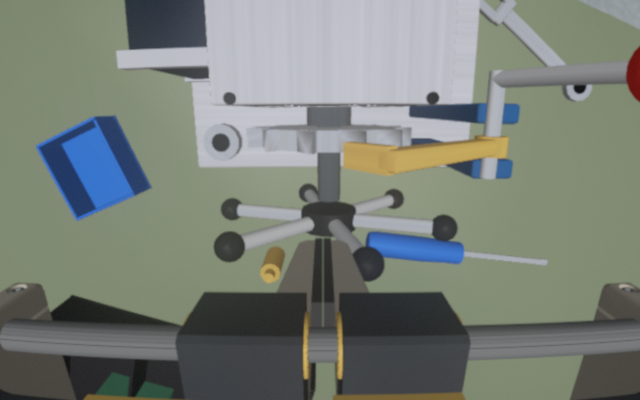

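>>> send_rows(
  rows=[
    {"x": 1.5, "y": 0, "z": 0, "ax": 0, "ay": 0, "az": 0, "grip": 1},
    {"x": 1, "y": 0, "z": 0, "ax": 0, "ay": 0, "az": 0, "grip": 1},
    {"x": 0, "y": 0, "z": 0, "ax": 0, "ay": 0, "az": 0, "grip": 1},
    {"x": 0, "y": 0, "z": 0, "ax": 0, "ay": 0, "az": 0, "grip": 1},
    {"x": -6, "y": 0, "z": 0, "ax": 0, "ay": 0, "az": 0, "grip": 1},
    {"x": -4, "y": -20, "z": 0, "ax": 0, "ay": 0, "az": 0, "grip": 1},
    {"x": 0, "y": -40, "z": 0, "ax": 0, "ay": 0, "az": 0, "grip": 1},
    {"x": 0, "y": -50, "z": 0, "ax": 0, "ay": 0, "az": 0, "grip": 1},
    {"x": 0, "y": -20, "z": 0, "ax": 0, "ay": 0, "az": 0, "grip": 1},
    {"x": 0, "y": 0, "z": 0, "ax": 0, "ay": 0, "az": 0, "grip": 1},
  ],
)

```text
clock: 11.42
ee_pos: [0.5568, 0.0408, 0.3303]
eef_rot: [0.426, 0.566, -0.564, -0.424]
ft_force: [-0.1, 0.6, -0.5]
grip_width: -0.0002
```

```bash
python3 go.py -38 155 228; python3 lookw.py i|tail -4
```

```text
clock 11.43 tip local [ 55.7 -13.5 305.3] w -0.0002 F [-0.1  0.6 -0.5] tcp [0.5568 0.0408 0.3303]
tool axes in loader (cols x,y,z):
 [[ 0.001  0.004 -1.   ]
 [ 1.     0.     0.001]
 [ 0.    -1.    -0.004]]
 sg 1 turn tool axes deg [ 0.22 -0.08  0.02]
    shift in current tool axes [168.3  77.   94.1]  in target axes [168.5  77.3  93.6]
 sg -1 turn tool axes deg [-3.0000e-02  1.7992e+02  3.4000e-01]
    shift in current tool axes [168.3  77.   94.1]  in target axes [-168.5   77.3  -93.6]
0.45 wrist 0,1,5 [[355.0, 196.0], [409.0, 183.0], [273.0, 189.0]] side crop 0,1,4,5 [[527.0, 205.0], [502.0, 204.0], [566.0, 394.0], [560.0, 303.0]]
0.5 wrist 0,1,5 [[359.0, 196.0], [409.0, 183.0], [276.0, 190.0]] side crop 0,1,4,5 [[526.0, 202.0], [501.0, 207.0], [566.0, 392.0], [559.0, 297.0]]
0.55 wrist 0,1,5 [[364.0, 195.0], [409.0, 182.0], [278.0, 191.0]] side crop 0,1,4,5 [[524.0, 200.0], [501.0, 210.0], [567.0, 389.0], [558.0, 291.0]]
0.6 wrist 0,1,5 [[368.0, 195.0], [409.0, 181.0], [281.0, 191.0]] side crop 0,1,4,5 [[522.0, 198.0], [501.0, 213.0], [567.0, 386.0], [557.0, 286.0]]
```

View pics/i.png

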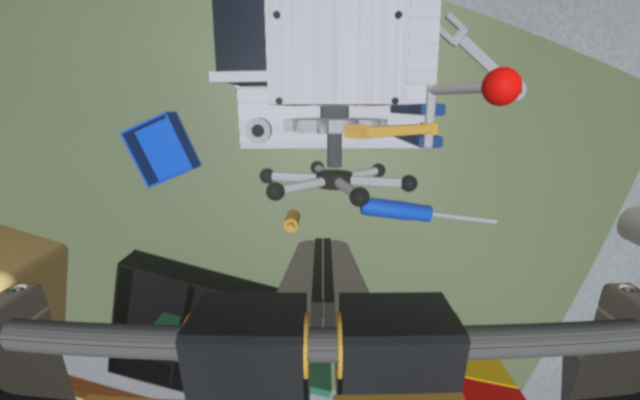

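View pics/is.png

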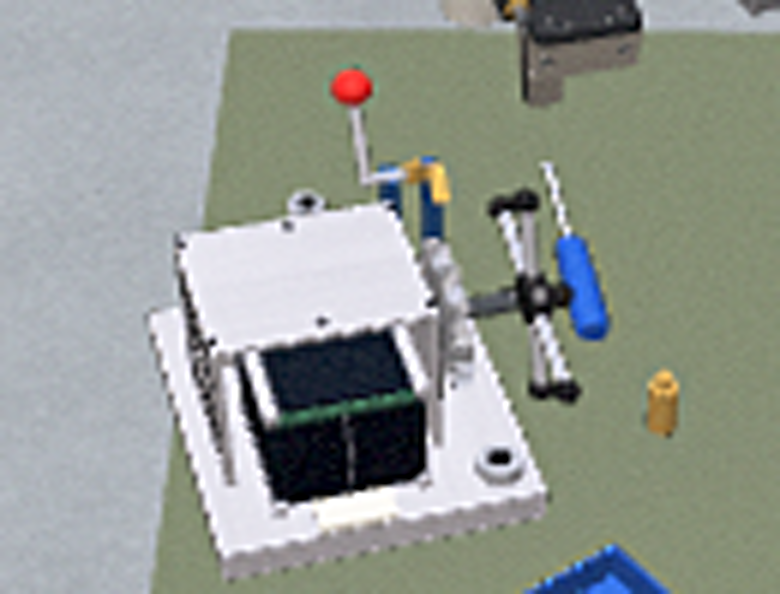

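>>> send_rows(
  rows=[
    {"x": 40, "y": 0, "z": 22, "ax": 0, "ay": 0, "az": 0, "grip": 1},
    {"x": 45, "y": 0, "z": 25, "ax": 0, "ay": 0, "az": 0, "grip": 1},
    {"x": 45, "y": 0, "z": 25, "ax": 0, "ay": 0, "az": 0, "grip": 1},
    {"x": 38, "y": 0, "z": 22, "ax": 0, "ay": 0, "az": 0, "grip": 1},
    {"x": 0, "y": 17, "z": 0, "ax": 0, "ay": 0, "az": 0, "grip": 1},
    {"x": 0, "y": 30, "z": 0, "ax": 0, "ay": 0, "az": 0, "grip": 1},
    {"x": 0, "y": 30, "z": 0, "ax": 0, "ay": 0, "az": 0, "grip": 1},
    {"x": 0, "y": 0, "z": 0, "ax": 0, "ay": 0, "az": 0, "grip": 1},
  ],
)

```text
clock: 12.52
ee_pos: [0.4171, 0.1751, 0.2487]
eef_rot: [-0.424, -0.563, 0.567, 0.426]
ft_force: [-0.2, 0.2, -1.2]
grip_width: 0.0001
```

```bash
python3 go.py -38 130 228; python3 look.py j
```

```text
clock 12.53 tip local [-41.4 154.5 223.7] w 0.0001 F [-0.2  0.2 -1.2] tcp [0.4171 0.1751 0.2487]
tool axes in loader (cols x,y,z):
 [[ 0.001 -0.007 -1.   ]
 [ 1.    -0.002  0.001]
 [-0.002 -1.     0.007]]
 sg 1 turn tool axes deg [-0.39 -0.08 -0.1 ]
    shift in current tool axes [-24.5  -4.2  -3.2]  in target axes [-24.5  -4.3  -3.2]
 sg -1 turn tool axes deg [ 1.6000e-01  1.7992e+02 -6.2000e-01]
    shift in current tool axes [-24.5  -4.2  -3.2]  in target axes [24.5 -4.3  3.2]
wrist red [229.  273.9] 1337
   pawl 0 [-36.  61. 240.] [139.6 275. ]
   pawl 0.2 [-36.  75. 243.] [163.5 277.7]
   pawl 0.33 [-36.  84. 243.] [181. 278.]
   pawl 0.4 [-36.  89. 242.] [190.9 277.7]
   pawl 0.5 [-36.  96. 241.] [205.2 276.8]
   pawl 0.7 [-36. 109. 237.] [233.6 273. ]
side red [376.5 138.4] 345
side red [379.1 154.1] 405
side red [278.4 156.4] 20
   pawl 0 [-36.  61. 240.] [281.1 163. ]
   pawl 0.2 [-36.  75. 243.] [280.2 160.2]
   pawl 0.33 [-36.  84. 243.] [279.6 158.7]
   pawl 0.4 [-36.  89. 242.] [279.3 158. ]
   pawl 0.5 [-36.  96. 241.] [278.9 157.2]
   pawl 0.7 [-36. 109. 237.] [278.1 156. ]
```

View pics/jw.png

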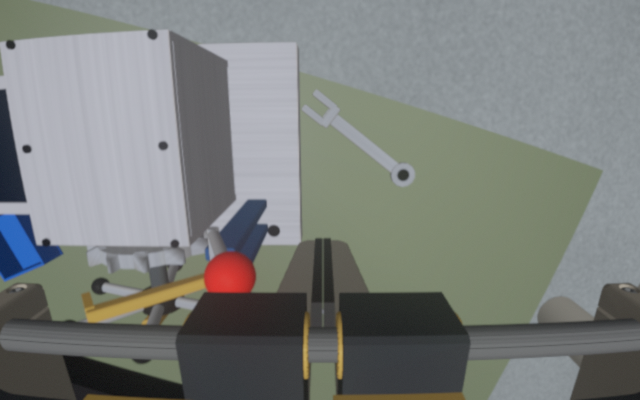

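>>> send_rows(
  rows=[
    {"x": -8, "y": -4, "z": -3, "ax": 0, "ay": 0, "az": 0, "grip": 1},
    {"x": -6, "y": 0, "z": 0, "ax": 0, "ay": 0, "az": 0, "grip": 1},
    {"x": -4, "y": 0, "z": 0, "ax": 0, "ay": 0, "az": 0, "grip": 1},
    {"x": -4, "y": 0, "z": 0, "ax": 0, "ay": 0, "az": 0, "grip": 1},
    {"x": -4, "y": 0, "z": 0, "ax": 0, "ay": 0, "az": 0, "grip": 1},
    {"x": -4, "y": 0, "z": 0, "ax": 0, "ay": 0, "az": 0, "grip": 1},
    {"x": -4, "y": 0, "z": 0, "ax": 0, "ay": 0, "az": 0, "grip": 1},
    {"x": -4, "y": 0, "z": 0, "ax": 0, "ay": 0, "az": 0, "grip": 1},
    {"x": -3, "y": 0, "z": 0, "ax": 0, "ay": 0, "az": 0, "grip": 1},
    {"x": -3, "y": 0, "z": 0, "ax": 0, "ay": 0, "az": 0, "grip": 1},
  ],
)

```text
clock: 13.88
ee_pos: [0.4343, 0.1344, 0.2555]
eef_rot: [-0.425, -0.565, 0.565, 0.425]
ft_force: [0.3, -0.5, -0.3]
grip_width: 0.0004
```

```bash
python3 go.py -38 130 228; python3 look.py k
```

```text
clock 13.88 tip local [-36.  110.6 230.5] w 0.0004 F [ 0.3 -0.5 -0.3] tcp [0.4343 0.1344 0.2555]
tool axes in loader (cols x,y,z):
 [[ 0.001 -0.    -1.   ]
 [ 1.    -0.     0.001]
 [-0.    -1.     0.   ]]
 sg 1 turn tool axes deg [-0.   -0.08 -0.01]
    shift in current tool axes [19.4  2.5  2. ]  in target axes [19.4  2.5  2. ]
 sg -1 turn tool axes deg [ 1.0000e-02  1.7992e+02 -1.0000e-02]
    shift in current tool axes [19.4  2.5  2. ]  in target axes [-19.4   2.5  -2. ]
wrist red [266.5 265.8] 1495
   pawl 0 [-36.  61. 240.] [226.6 260.9]
   pawl 0.2 [-36.  75. 243.] [252.2 263.1]
   pawl 0.33 [-36.  84. 243.] [270.  263.2]
   pawl 0.4 [-36.  89. 242.] [279.7 262.9]
   pawl 0.5 [-36.  96. 241.] [293.5 261.9]
   pawl 0.7 [-36. 109. 237.] [319.5 258.2]
side red [376.6 138.3] 345
side red [379.  154.2] 402
side red [279.5 159. ] 25
   pawl 0 [-36.  61. 240.] [281.1 163. ]
   pawl 0.2 [-36.  75. 243.] [280.2 160.2]
   pawl 0.33 [-36.  84. 243.] [279.6 158.7]
   pawl 0.4 [-36.  89. 242.] [279.3 158. ]
   pawl 0.5 [-36.  96. 241.] [278.9 157.2]
   pawl 0.7 [-36. 109. 237.] [278.1 156. ]
```

View pics/kw.png

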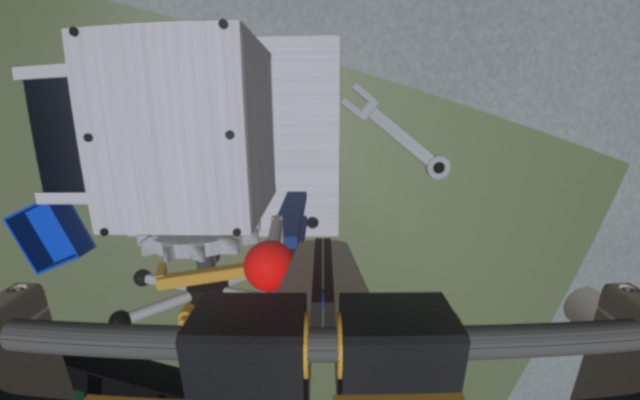

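>>> send_rows(
  rows=[
    {"x": -3, "y": 0, "z": 0, "ax": 0, "ay": 0, "az": 0, "grip": 1},
    {"x": -3, "y": 0, "z": 0, "ax": 0, "ay": 0, "az": 0, "grip": 1},
    {"x": -3, "y": 0, "z": 0, "ax": 0, "ay": 0, "az": 0, "grip": 1},
    {"x": 0, "y": 0, "z": 0, "ax": 0, "ay": 0, "az": 0, "grip": 1},
    {"x": 0, "y": 0, "z": 0, "ax": 0, "ay": 0, "az": 0, "grip": 1},
  ],
)

```text
clock: 14.6
ee_pos: [0.4367, 0.126, 0.2556]
eef_rot: [0.425, 0.565, -0.565, -0.425]
ft_force: [0.3, 0.8, -0.2]
grip_width: 0.0002
```

```bash
python3 go.py|head -1; python3 look.py l
```

```text
clock 14.6 tip local [-36.  101.9 230.6] w 0.0002 F [ 0.3  0.8 -0.2] tcp [0.4367 0.126  0.2556]
wrist red [240.4 265.8] 1322
   pawl 0 [-36.  61. 240.] [243.4 260.9]
   pawl 0.2 [-36.  75. 243.] [269.3 263.1]
   pawl 0.33 [-36.  84. 243.] [287.2 263.2]
   pawl 0.4 [-36.  89. 242.] [296.9 262.8]
   pawl 0.5 [-36.  96. 241.] [310.5 261.8]
   pawl 0.7 [-36. 109. 237.] [336.2 258.1]
side red [377.9 146.8] 751
side red [281.3 163.4] 21
   pawl 0 [-36.  61. 240.] [281.1 163. ]
   pawl 0.2 [-36.  75. 243.] [280.2 160.2]
   pawl 0.33 [-36.  84. 243.] [279.6 158.7]
   pawl 0.4 [-36.  89. 242.] [279.3 158. ]
   pawl 0.5 [-36.  96. 241.] [278.9 157.2]
   pawl 0.7 [-36. 109. 237.] [278.1 156. ]
```

View pics/lw.png

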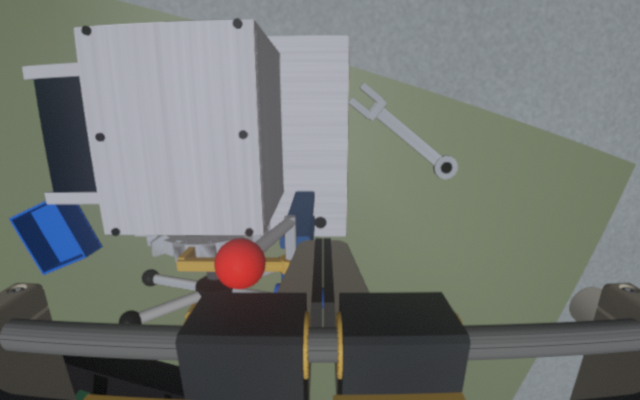

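View pics/ls.png

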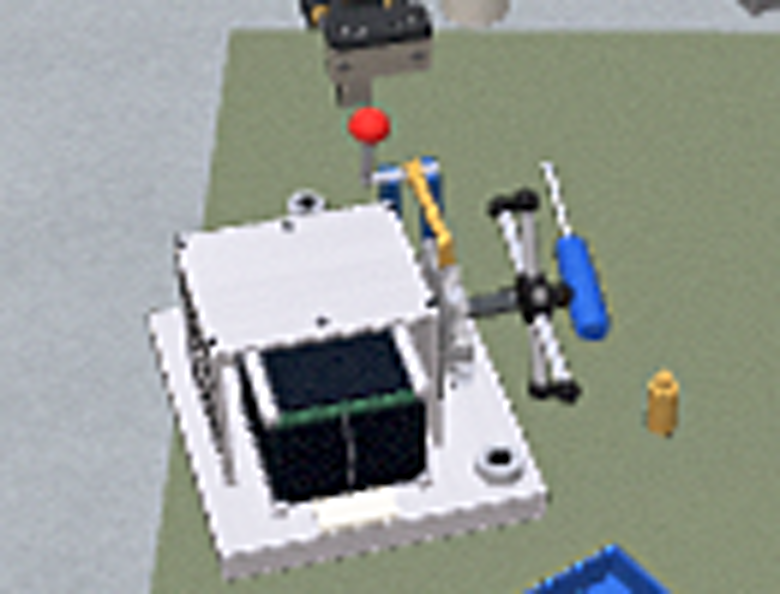

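>>> send_rows(
  rows=[
    {"x": 15, "y": 0, "z": 0, "ax": 0, "ay": 0, "az": 0, "grip": 1},
    {"x": 10, "y": -20, "z": 0, "ax": 0, "ay": 0, "az": 0, "grip": 1},
    {"x": 0, "y": -40, "z": 0, "ax": 0, "ay": 0, "az": 0, "grip": 1},
    {"x": 0, "y": -40, "z": 0, "ax": 0, "ay": 0, "az": 0, "grip": 1},
    {"x": 0, "y": 0, "z": 0, "ax": 0, "ay": 0, "az": 0, "grip": 1},
    {"x": 0, "y": 0, "z": 0, "ax": 0, "ay": 0, "az": 0, "grip": 1},
  ],
)

```text
clock: 15.45
ee_pos: [0.4291, 0.1505, 0.3549]
eef_rot: [-0.425, -0.565, 0.566, 0.425]
ft_force: [-0.3, 0.6, 0.1]
grip_width: 0.0007
```

```bash
python3 go.py|head -1; python3 look.py m|grep -E "red|pawl 0 |0.2 "
python3 - <<'E'
from h import *
import fit
p=np.load('pose.npy');a=np.load('m.npz')
for w in(.45,.5,.55):print(w,w2px('wrist',fit.L2W(p,[fit.ball(k,w) for k in(0,1,5)]),a['T']).round(0).tolist())
b=np.load('side0.npz')['im'].astype(int);c=a['i2'].astype(int)
# fine sub-pixel ball in side
for im in(b,c):
    w=np.clip(im[150:175,270:292,0]-np.maximum(im[150:175,270:292,1],im[150:175,270:292,2])-30,0,None)
    ys,xs=np.mgrid[150:175,270:292];print((w*xs).sum()/w.sum(),(w*ys).sum()/w.sum())
t=arm.get_image('top')[0]
save(cv2.resize(np.abs(t.astype(int)-np.load('top0.npz')['im']).astype(np.uint8)*3,None,fx=1.2,fy=1.2),'diff')
E
```

```text
clock 15.45 tip local [-36.5 127.6 329.9] w 0.0007 F [-0.3  0.6  0.1] tcp [0.4291 0.1505 0.3549]
wrist red [497.1 381.5] 28
   pawl 0 [-36.  61. 240.] [238.9 208.2]
   pawl 0.2 [-36.  75. 243.] [255.6 209. ]
side red [377.9 146.9] 758
side red [281.3 163.2] 22
   pawl 0 [-36.  61. 240.] [281.1 163. ]
   pawl 0.2 [-36.  75. 243.] [280.2 160.2]
0.45 [[214.0, 278.0], [278.0, 257.0], [155.0, 266.0]]
0.5 [[218.0, 277.0], [280.0, 256.0], [156.0, 267.0]]
0.55 [[222.0, 277.0], [281.0, 254.0], [157.0, 268.0]]
281.3222857142857 162.95752380952382
281.3112670713202 162.95789074355085
```

View pics/mw.png

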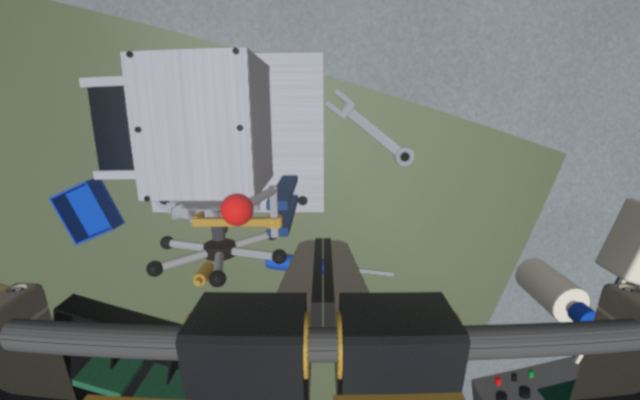

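View pics/ms.png

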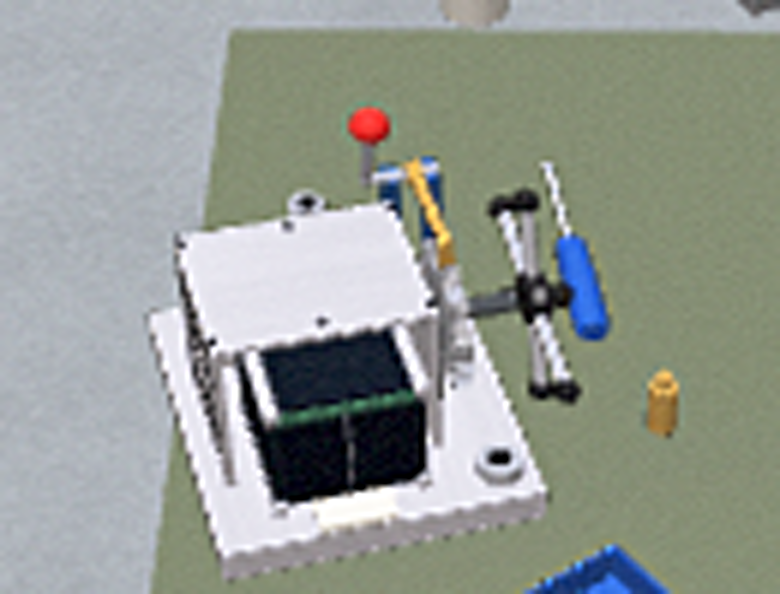

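View pics/diff.png

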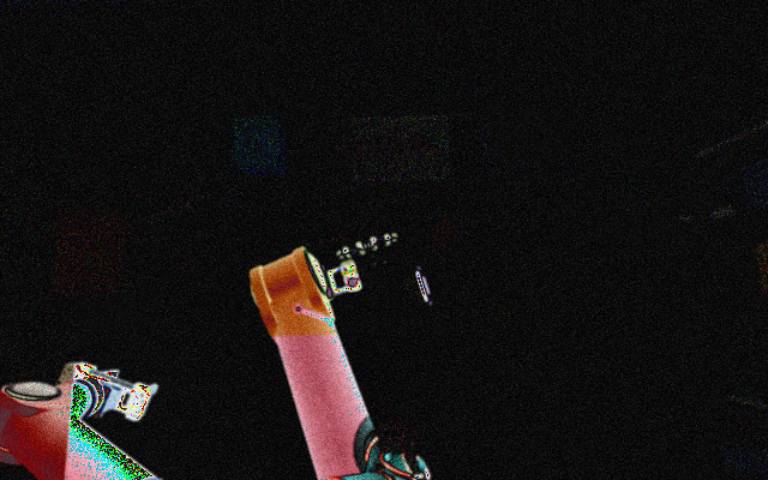

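The red ball is back where it started in the side view, to about 0.01 px, so the pawl is fully down. The wheel reads about 0.5 rad. Between the two top views only the arm, star handle and satellite changed. I'm handing in.

```bash
python3 -c "
from station import arm
print(arm.finish_job())"
```

```text
the job is handed in; nothing more can be done
None
```

The satellite is wound back one notch and the pawl is down in the next notch. I handed the job in at about 15.5 s on the robot clock, and it reports no verdict. With the closed fingertips I tipped the red ball over until the pawl stayed up. Then I pushed the top spoke's ball towards the blue posts, and tipped the red ball back.

Last checks:
- **Pawl:** in the side view, the red ball was back within about 0.01 px of where it was at the start, so the pawl is fully down.
- **Wheel:** the handle balls in the side and wrist pictures put it at about 0.50–0.51 rad, inside the 0.35–0.63 band. The pawl dropped in on the first try.
- **Forces:** wrist forces read after each move were under about 2.5 N; I did not see the peaks during moves.
- **Bystanders:** comparing the first and last top views, only the arm, handle and satellite changed. The spanner was partly hidden by the arm in the top view, but in the wrist view it was clear and looked undisturbed.
- **Arm at hand-in:** the gripper was about 80 mm clear of the loader, touching nothing.

No final check failed or disagreed.

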